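# Let the chute gate down one notch

## Robot

A 6-joint arm with a two-finger parallel gripper is mounted at the origin on the work surface. World frame = base frame: x ahead of the robot, y to its left, z up, the work surface at z = 0. Lengths are in m, angles in degrees, forces in N, time in s.
With the tool pointing down it reaches from about 0.25 to 0.725 m from the base axis. Payload 9.7 kg.
Tool frame: the origin (TCP) lies at the very end of the fingers, on their centre line; the grasp point (between the pads) lies 19 mm behind it (bot.hold_point_z is the distance from the TCP to the grasp point, in m); z points along the fingers, y is the line along which they close (so a half turn about z gives the same grasp; the last joint's range is limited). The gripper opens to 85 mm and grips with 20 to 120 N. Pads are 22 mm wide; open, the fingers measure 114 mm over their backs; the gripper's body (76 mm by 85 mm) begins 54 mm behind the grasp point. The pads swing forward as they close: fully open they stand 13 mm farther back than shut.
Start: joints at [68.067, 4.979, 10.078, 95.1, 0, 90], TCP at [0.205, 0.51, 0.231] pointing down, gripper open.
Joint ranges: [-179.16, 179.16], [-48.56, 103.87], [-65.8, 70.77], [-126.05, 130.52], [-82.76, 87.17], [-180, 180]. Speed limits (degrees/s): [127.2, 127.2, 147.25, 180, 180, 180].

## Interface

Orientations are given as [roll, pitch, yaw] about the fixed x, y, z axes, in that order (R = Rz(yaw) Ry(pitch) Rx(roll)).
In Python, from workcell import bot gives the robot as it stands.
- The arm moves only by the tool play_rows, never from a script. Its argument "targets" is a list of rows, each an object with "grip": the closure in counts, from 0 (fully open) to 255 (shut); "linear": the shift along the world's x, y, z in cm, a list of three; "delta_rot": the turn, a rotation vector about the world's x, y, z in rad, a list of three. A call has 1 to 10 rows; each row is the pose to reach, as a shift and turn from the pose commanded when the call began; what a row does not reach only later rows make up. A row lasts 1/10 s, in which the tool goes at most 50 mm and 8.59 degrees, less where a joint would pass 70% of its speed; a pose out of reach is approached as far as the arm can. A call with a gripper value outside its range is refused whole. The fingers move at their own pace and stop on an object; "force" is the grip in N (left out, the last holds). Time passes only in rows, so rows that repeat a pose let the fingers close. It gives the time, the measured TCP pose, the force, the opening and the grip force at its end, in the units of the state.
- bot.get_obs(): the state, without advancing time (a new reading comes with each control period).
- bot.camera(name): name is "scene" or "top"; returns a dict with "color" (400x640x3 uint8, red, green, blue), "range_z" (400x640 float32, m along the optical axis (not along the pixel's ray), 0 where there is no reading), "fov_y" (degrees; the focal length in pixels is half the picture's height over the tangent of half this angle, whatever the lens; pixels are square), "cx", "cy" (the principal point, pixels), "world_to_cam" (4x4, takes a point from world to camera coordinates). Camera axes: x right, y up, looking along -z (the intrinsics and any distortion apply to the point x, -y, -z); pixel columns grow to the right and rows downward; lengths in m; the calibration is good to about 2 mm. A picture is of the moment at which its call begins.
- bot.job_done(): hands the job in; it is judged then, once.
Trained networks look in a picture, given as the dict that the camera call returned (one of the last four; its "shot" number tells which), for a name from the list of things; names that differ only in an ending like _2 or _b are one class to them, and where a whole thing is asked for, a point or a joint stands for the part that bears it (a point fixed in the world has none). Each returns a list of dicts, best first, with "conf" (0 to 1); they miss things now and then, are a little off and sometimes report something else, mostly with a low value. They report only what shows in the picture. A call takes as long as a camera call.
- bot.search_frame(picture, target): "box" ([left, top, right, bottom] in pixels, round what is visible of it).
- bot.trace(picture, target): "pixels" (400x640 bool, what is visible of it) and "box" ([left, top, right, bottom] in pixels, round what is visible of it).
- bot.pinpoint(picture, target): "pixel" ([column, row] in pixels: a listed point, or the origin of a listed thing).
The state is a dict: "time": time; "q": joint angles; "qd": joint speeds; "joint_efforts": joint torques, N m; "ee_pos": TCP position; "tcp_rot": TCP orientation; "wrist_force": force on the tool from outside, world axes, zero at the start; "torque": the same for the moment, N m; "opening": finger opening in m; "grasp_force": force on a finger pad.
Only numpy, scipy, OpenCV 4.12 (cv2) and the standard library are available. Lean on these libraries where they do the work, as an engineer would, in place of code of your own. Each camera call takes 0.05 s, during which the arm holds its last target. There are 200 camera calls.

## Task

Tall parcels are slipping under the chute gate: let the gate down by exactly one notch of its ratchet, pushing lightly with a fingertip and gripping nothing. Lift the red pawl by its yellow knob and throw it right back on its stop, push the ratchet wheel backward one notch by its star handle (its upper arm comes towards you), then tip the pawl forward again so that it drops fully into the teeth. Leave the tin, the tube, the tape measure and the spectacle case where they are.

Things in the scene. Friction and masses are not known exactly. Their poses are not given: they have to be found in the camera images.
- chute: Fixed aluminium parcel chute, 262 mm wide, with a grey gate frame at its head. Origin: on the table, midway between the frame plates, below the gate shaft. x points down the chute (away from the robot), y along the shaft to the ratchet end (robot's left), z up. Left frame plate: top 295 mm up, outer face at y = 149 mm. Gate: top about 308 mm up, sinks 12.6 mm a notch.
- star_hub (a point): Centre of the star handle, on the shaft, left of the ratchet wheel: (0, 300, 205) mm in the chute's frame. Four 12 mm steel arms at right angles end in black balls, 26 mm diameter, ball centres 100 mm from this point, in the upright plane y = 300 mm of the chute.
- top_knob (a point): Centre of the black ball (26 mm diameter) on the upper star arm. At the start the arm leans 20 degrees away from the robot: ball 34 mm beyond the hub and 94 mm above it. One notch back it leans 10 degrees towards the robot: ball 17 mm nearer the robot than the hub and 98 mm above it. Pushing it towards the robot turns the wheel backward.
- near_knob (a point): Centre of the black ball (26 mm diameter) on the star arm that points to the robot: at the start 94 mm nearer the robot and 34 mm higher than the hub, one notch back 98 mm nearer and 17 mm lower. Pushing it down turns the wheel backward too.
- ratchet (a joint): Angle (rad) of the wheel with its star handle: 12 saw teeth, 120 mm across, centred at chute y = 178 mm. Starts within 0.04 of 0; grows backward (top towards the robot, gate down); one notch = 0.524. Pawl in: stops at about 0.04. Pawl out: stiff (3 to 4 N at a ball), stays where left. The pawl drops fully home from about 0.39 to 0.56; beyond that it lands on a tooth crest.
- pawl_pivot (a point): Point on the pawl's pivot axis (along the chute's y), in the plane of the pawl's knob: (-62, 212, 277) mm in the chute's frame.
- pawl_knob (a point): Centre of the yellow ball (29 mm diameter) on the pawl's thumb lever, 60 mm from the pivot, in the plane y = 212 mm of the chute. Pawl in the teeth: lever slants up away from the robot, ball 30 mm beyond the pivot and 52 mm above it. Thrown back: ball 33 mm nearer the robot than the pivot and 50 mm above it.
- pawl (a joint): Angle (rad) of the red throw-over pawl. 0: nose fully down in the teeth, on top of the wheel. Grows as the nose lifts and the knob swings over towards the robot; 1.10: on its stop. Its weight holds it at either end: let go below about 0.7 it falls into the teeth, above about 0.9 onto its stop. Light: under 2 N at the knob. Nose on a crest: about 0.1. Lifted, the nose arm stands upright (chute y 173 to 183 mm).
- tin: Loose tin parcel box, 98 x 73 x 48 mm, lying flat on the table left of the chute. Origin: centre of its underside. Leave it alone.
- tube: Loose rigid grey mailing tube standing on end, 62 mm diameter, 140 mm tall, left of the chute. Origin: centre of its underside. Leave it alone.
- tape: Loose yellow tape measure, 72 x 62 x 36 mm, left of the chute. Origin: centre of its underside. Leave it alone.
- specs: Loose black spectacle case, 160 x 62 x 40 mm, left of the chute. Origin: centre of its underside. Leave it alone.

How it is judged:
By the outcome, as a careful person would: the job done as asked, in the order asked, and still so for the second after the job is handed in, with the robot touching nothing.
It also fails if it takes over 48 s, if anything falls off the work surface, if the arm or the gripper's body presses on something with over 40 N, if the wrist force passes 120 N, or if a joint passes its speed limit or range.

## Working session

There is one attempt and no reset: what is moved stays moved. The work goes in short steps, Python scripts to look and compute and a tool call to move; the robot and the scene stay as the last step left them, time stands still between calls to the robot, and variables do not carry over. Pictures are saved under pics/ and viewed, at most 10 in all, crops included, and the job is handed in when it is done.

Besides the shell and the picture viewer there is one more tool, called after "Call:" as name(argument=value, ...) on one line, values as JSON. play_rows: Moves the arm, as the interface text tells. Its arguments: {"type":"object","properties":{"targets":{"type":"array","items":{"type":"object","properties":{"grip":{"type":"number"},"linear":{"type":"array","items":{"type":"number"}},"delta_rot":{"type":"array","items":{"type":"number"}}}}},"force":{"type":"number"}},"required":["targets"]}

```bash
ls; mkdir -p pics
cat > h.py <<'E'
import numpy as np, cv2
from workcell import bot
def K(c):
    f=200/np.tan(np.radians(c["fov_y"])/2); return f
def ray(c,px,):
    f=K(c); M=np.linalg.inv(c["world_to_cam"])
    d=np.array([(px[0]-c["cx"])/f,-(px[1]-c["cy"])/f,-1.]); return M[:3,3],M[:3,:3]@d
def world(c,px,z):
    o,d=ray(c,px); return o+d*z
def depth(c,px,r=2):
    u,v=int(round(px[0])),int(round(px[1])); w=c["range_z"][max(0,v-r):v+r+1,max(0,u-r):u+r+1]; w=w[w>0]
    return np.median(w) if w.size else 0
def proj(c,p):
    f=K(c); q=c["world_to_cam"]@np.append(p,1); return np.array([c["cx"]+f*q[0]/-q[2],c["cy"]-f*q[1]/-q[2]])
E
python3 - <<'E'
from h import *
ims=[]
for n in("scene","top"):
    c=bot.camera(n); print(n,[k for k in c], c["fov_y"],c["cx"],c["cy"],np.linalg.inv(c["world_to_cam"])[:3,3].round(3),{k:c[k] for k in c if 'dist' in k or 'lens' in k})
    cv2.imwrite(f"pics/{n}0.png",c["color"][:,:,::-1])
    for t in("chute","star_hub","top_knob","near_knob","pawl_pivot","pawl_knob","tin","tube","tape","specs"):
        for r in bot.pinpoint(c,t)[:1]:
            z=depth(c,r["pixel"]); print(t,round(r["conf"],2),np.round(r["pixel"],1),round(float(z),3),world(c,r["pixel"],z).round(3))
print(bot.get_obs())
E
```

```text
pics
scene ['color', 'range_z', 'fov_y', 'cx', 'cy', 'world_to_cam', 'shot'] 53.01705979173613 315.64911315220036 196.29411907272058 [1.196 0.203 0.996] {}
chute 0.68 [203.2 237. ] 1.085 [ 0.663 -0.213  0.088]
star_hub 0.63 [299.6 214.5] 0.965 [0.636 0.053 0.222]
top_knob 0.71 [295.5 199.3] 0.884 [0.66  0.051 0.308]
near_knob 0.78 [308.  174.3] 1.01 [0.53  0.052 0.25 ]
tin 0.71 [380.  219.1] 1.187 [0.473 0.254 0.035]
tube 0.31 [378.  217.4] 1.19 [0.468 0.247 0.036]
tape 0.87 [379.9 219.7] 1.186 [0.475 0.254 0.035]
specs 0.97 [436.2 269.5] 1.074 [0.615 0.416 0.04 ]
top ['color', 'range_z', 'fov_y', 'cx', 'cy', 'world_to_cam', 'shot'] 55.855515780707776 314.7863050417788 195.41243446873128 [0.403 0.059 1.16 ] {}
chute 0.77 [421.3 188.8] 0.96 [ 0.588 -0.197  0.214]
star_hub 0.69 [323.1 168.8] 0.951 [0.633 0.053 0.235]
top_knob 0.7 [322.9 151.6] 0.883 [0.656 0.054 0.308]
near_knob 0.82 [324.5 212.6] 0.92 [0.52  0.049 0.246]
pawl_pivot 0.67 [362.8 192.6] 1.178 [ 0.616 -0.073 -0.   ]
pawl_knob 0.78 [365.1 176.7] 0.837 [ 0.589 -0.04   0.342]
tin 0.73 [259.2 197.2] 1.131 [0.59  0.243 0.048]
tube 0.91 [207.5 248.4] 1.12 [0.436 0.393 0.035]
tape 0.97 [255.8 243.9] 1.117 [0.451 0.249 0.038]
specs 0.87 [203.  195.3] 1.142 [0.595 0.415 0.04 ]
{'time': 1.1, 'q': array([ 6.80675662e+01,  4.97934910e+00,  1.00781803e+01,  9.50999667e+01,
       -7.83001375e-04,  9.00005850e+01]), 'qd': array([ 0.00209163, -0.04467275, -0.06923695, -0.03577913,  0.0690273 ,
        0.07632709]), 'joint_efforts': array([ 2.80422202e-03, -5.20111799e+01,  4.64864695e+01,  1.64980618e-03,
        2.00790510e-04,  1.23776935e-07]), 'ee_pos': array([0.2054333 , 0.51018622, 0.23127953]), 'tcp_rot': array([-1.79998864e+02,  7.83012969e-04,  1.58066981e+02]), 'wrist_force': array([-0.06216572, -0.30546942, -0.50103754]), 'torque': array([0.00444351, 0.04293952, 0.01060985]), 'grasp_force': 0.0, 'opening': 0.08547206348506589}
```

View pics/scene0.png

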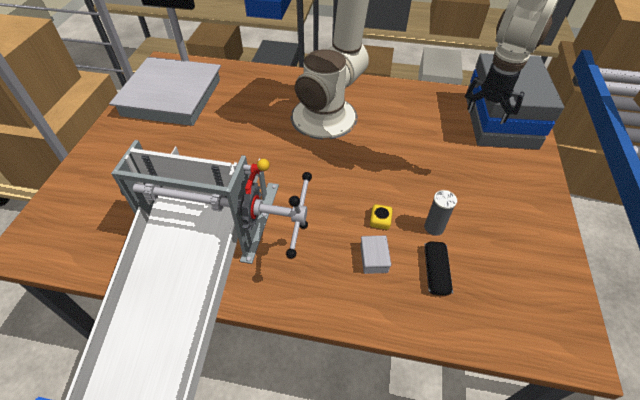

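View pics/top0.png

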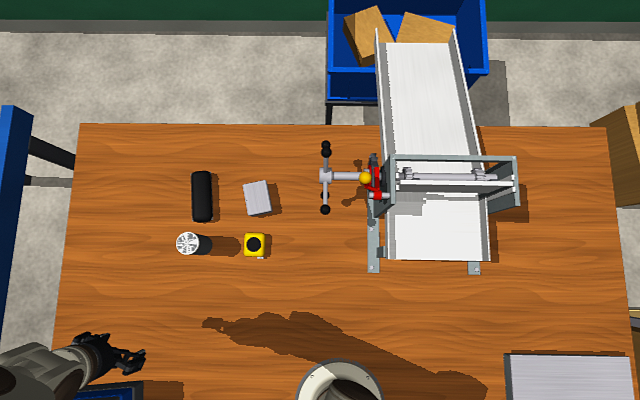

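```bash
cat > fit.py <<'E'
from h import *
from scipy.optimize import least_squares
def model(p):
    x,y,a,w,pw=p; R=np.array([[np.cos(a),-np.sin(a)],[np.sin(a),np.cos(a)]])
    def W(q): q=np.array(q)/1000; return np.r_[R@q[:2]+[x,y],q[2]]
    t=np.radians(20)-w; s,c=100*np.sin(t),100*np.cos(t); b=np.radians(30)-pw
    return dict(chute=W([0,0,0]),star_hub=W([0,300,205]),top_knob=W([s,300,205+c]),near_knob=W([-c,300,205+s]),far=W([c,300,205-s]),
      pawl_pivot=W([-62,212,277]),pawl_knob=W([-62+60*np.sin(b),212,277+60*np.cos(b)]),plate=W([0,149,295]))
def yellow(c,near):
    m=cv2.inRange(cv2.cvtColor(c["color"],cv2.COLOR_RGB2HSV),(18,120,80),(32,255,255)); n,l,s,ce=cv2.connectedComponentsWithStats(m)
    i=1+np.argmin([np.hypot(*(q-near)) for q in ce[1:]]); return ce[i],s[i,4]
def run(verbose=1):
    obs=[]
    for n in("scene","top"):
        c=bot.camera(n)
        for t in("star_hub","top_knob","near_knob","pawl_pivot","pawl_knob"):
            for r in bot.pinpoint(c,t)[:1]: obs.append((c,t,np.array(r["pixel"])))
        near=[o[2] for o in obs if o[1]=="pawl_knob" and o[0] is c]
        q,a=yellow(c,near[0] if near else np.array([262,165] if n=="scene" else [365,178])); obs.append((c,"pawl_knob",q)); 
        if verbose: print(n,"yellow",q,a)
        if verbose: cv2.imwrite(f"pics/{n}_{c['shot']}.png",c["color"][:,:,::-1])
    f=lambda p:np.concatenate([proj(c,model(p)[t])-px for c,t,px in obs])
    s=least_squares(f,[.6,-.25,0,0,0],loss="soft_l1",f_scale=1.5,x_scale=[.1,.1,.1,.1,.1])
    if verbose:
        for (c,t,px),e in zip(obs,f(s.x).reshape(-1,2)): print(c["shot"],t,px.round(1),e.round(1))
        for k,v in model(s.x).items(): print(k,v.round(4))
    print("x y yaw ratchet pawl",s.x.round(4)); return s.x
if __name__=="__main__": run()
E
python3 fit.py
```

```text
scene yellow [262.92682927 164.11382114] 123
top yellow [364.752 177.272] 125
3 star_hub [300.1 213.3] [0.3 0.3]
3 top_knob [295.4 201.2] [ 1.1 -0.5]
3 near_knob [307.4 173.5] [-1.6  2.6]
3 pawl_pivot [266.6 169.9] [1.3 2. ]
3 pawl_knob [261.7 163.7] [1.6 0.2]
3 pawl_knob [262.9 164.1] [ 0.4 -0.2]
4 star_hub [323.2 174.2] [0.8 1.8]
4 top_knob [256.9 242.7] [ 66.8 -89.9]
4 near_knob [324.4 209.6] [1.5 0.4]
4 pawl_pivot [359.6 191.4] [2.9 1.6]
4 pawl_knob [367.  177.8] [-2.5 -0.3]
4 pawl_knob [364.8 177.3] [-0.3  0.2]
chute [ 0.6383 -0.249   0.    ]
star_hub [0.6213 0.0505 0.205 ]
top_knob [0.6561 0.0525 0.2987]
near_knob [0.5277 0.0452 0.2398]
far [0.7149 0.0558 0.1702]
pawl_pivot [ 0.5644 -0.0409  0.277 ]
pawl_knob [ 0.5899 -0.0394  0.3313]
plate [ 0.6298 -0.1003  0.295 ]
x y yaw ratchet pawl [ 0.6383 -0.249   0.0566 -0.0065  0.0831]
```

Call:
play_rows(targets=[{"grip": 255,"linear": [2,-2,5],"delta_rot": [0,0,0.1]},{"grip": 255,"linear": [5,-5,10],"delta_rot": [0,0,0.2]},{"grip": 255,"linear": [8,-9,13],"delta_rot": [0,0,0.3]},{"grip": 255,"linear": [11,-13,16.9],"delta_rot": [0,0,0.44]},{"grip": 255,"linear": [14,-17,16.9],"delta_rot": [0,0,0.44]},{"grip": 255,"linear": [17,-21,16.9],"delta_rot": [0,0,0.44]},{"grip": 255,"linear": [20,-25,16.9],"delta_rot": [0,0,0.44]},{"grip": 255,"linear": [23,-29,16.9],"delta_rot": [0,0,0.44]},{"grip": 255,"linear": [26,-33,16.9],"delta_rot": [0,0,0.44]},{"grip": 255,"linear": [29,-37,16.9],"delta_rot": [0,0,0.44]}])

```text
time: 2.7
ee_pos: [0.4739, 0.1682, 0.4004]
tcp_rot: [180.0, 0.0, -176.7]
wrist_force: [1.1, 0.7, 1.4]
opening: -0.0001
grasp_force: 0.0
```

Call:
play_rows(targets=[{"grip": 255,"linear": [0,0,0]},{"grip": 255,"linear": [0,0,0]}])

```text
validation failed for argument at $.ta...
```

```bash
python3 fit.py; python3 -c "
from workcell import bot;o=bot.get_obs();print(o['q'].round(1),o['ee_pos'],o['wrist_force'])"
```

```text
scene yellow [262.864 164.04 ] 125
top yellow [364.67213115 177.20491803] 122
5 star_hub [303.1 211.6] [-4.3  1.6]
5 top_knob [292.  200.1] [1.6 0.3]
5 near_knob [309.3 174.4] [-2.2  1.7]
5 pawl_pivot [269.8 167.5] [-0.8  2.2]
5 pawl_knob [262.7 163.1] [0.4 1.1]
5 pawl_knob [262.9 164. ] [0.2 0.1]
6 star_hub [322.6 173.3] [2.9 2.9]
6 top_knob [327.8 153.8] [-1.3 -1. ]
6 near_knob [325.5 209.1] [-0.9  1. ]
6 pawl_pivot [363.  192.4] [-0.7  3.6]
6 pawl_knob [364.8 178.4] [0.1 0.1]
6 pawl_knob [364.7 177.2] [0.3 1.3]
chute [ 0.6145 -0.2534  0.    ]
star_hub [0.6208 0.0466 0.205 ]
top_knob [0.6561 0.0458 0.2985]
near_knob [0.5273 0.0485 0.2403]
far [0.7144 0.0446 0.1697]
pawl_pivot [ 0.557  -0.0401  0.277 ]
pawl_knob [ 0.5882 -0.0408  0.3283]
plate [ 0.6176 -0.1044  0.295 ]
x y yaw ratchet pawl [ 0.6145 -0.2534 -0.0211 -0.0121 -0.0231]
[ 19.9   6.5  31.5 115.    0.   16.5] [0.47256217 0.17083095 0.40028985] [-0.2738759   0.85778602 -0.73949703]
```

Run:
```python
from h import *
P=[]
for n in("top","scene"):
    c=bot.camera(n); v,u=np.nonzero(c["range_z"]>0); z=c["range_z"][v,u]; f=K(c)
    M=np.linalg.inv(c["world_to_cam"]); q=np.c_[(u-c["cx"])/f*z,-(v-c["cy"])/f*z,-z]@M[:3,:3].T+M[:3,3]
    col=c["color"][v,u].astype(int)
    s=lambda m:q[m]
    # plate tops
    m=(abs(q[:,2]-.295)<.004)&(q[:,1]<-.05)&(q[:,1]>-.45)&(q[:,0]>.4)&(q[:,0]<.8)
    t=q[m]; print(n,"plate-level n",len(t))
    for a,b in((-.13,-.08),(-.42,-.37)):
        w=t[(t[:,1]>a)&(t[:,1]<b)]
        if len(w)>10:
            l=cv2.fitLine(w[:,:2].astype(np.float32),cv2.DIST_HUBER,0,.01,.01).ravel(); print(len(w),"line dir",np.degrees(np.arctan2(l[1],l[0])).round(1),"at",l[2:].round(4),"ext",w.min(0).round(3),w.max(0).round(3))
    # star points
    m=(q[:,2]>.13)&(q[:,1]>.02)&(q[:,1]<.09)&(q[:,0]>.48)&(q[:,0]<.78)&(col.max(1)<70)
    w=q[m]
    _,_,ce=cv2.kmeans(w.astype(np.float32),3,None,(3,50,1e-5),5,cv2.KMEANS_PP_CENTERS); print("black",len(w),ce.round(4))
    m=(col[:,0]>150)&(col[:,1]>110)&(col[:,2]<90)&(q[:,2]>.29)&(q[:,0]>.5)&(q[:,0]<.7)&(abs(q[:,1]+.04)<.04)
    w=q[m]; print("yellow",len(w),w.mean(0).round(4),w.max(0).round(4),w.min(0).round(4), "cam dir",((M[:3,3]-w.mean(0))/np.linalg.norm(M[:3,3]-w.mean(0))).round(2))
    # shaft gate
    m=(q[:,1]<-.12)&(q[:,1]>-.36)&(abs(q[:,2]-.215)<.012)&(q[:,0]>.57)&(q[:,0]<.7); w=q[m]
    if len(w)>10: l=cv2.fitLine(w[:,:2].astype(np.float32),cv2.DIST_HUBER,0,.01,.01).ravel(); print("shaft",len(w),np.degrees(np.arctan2(l[1],l[0])).round(1)%180-90,l[2:])
```

```text
top plate-level n 1244
316 line dir -0.9 at [ 0.5854 -0.1097] ext [ 0.538 -0.129  0.291] [ 0.656 -0.102  0.299]
325 line dir 0.9 at [ 0.5917 -0.3927] ext [ 0.537 -0.401  0.291] [ 0.654 -0.371  0.299]
black 223 [[0.5317 0.0483 0.2466]
 [0.6558 0.0473 0.307 ]
 [0.7163 0.0471 0.1791]]
yellow 103 [ 0.5894 -0.0384  0.3395] [ 0.6016 -0.0268  0.3454] [ 0.5781 -0.0511  0.3321] cam dir [-0.22  0.11  0.97]
shaft 810 0.30000305 [ 0.6180672  -0.21678045]
scene plate-level n 1184
263 line dir -1.5 at [ 0.6237 -0.1108] ext [ 0.538 -0.129  0.291] [ 0.658 -0.103  0.299]
235 line dir 3.7 at [ 0.595 -0.393] ext [ 0.535 -0.402  0.291] [ 0.655 -0.37   0.299]
black 233 [[0.6625 0.0486 0.3046]
 [0.7174 0.0478 0.1772]
 [0.5333 0.0492 0.2476]]
yellow 93 [ 0.5948 -0.0378  0.3381] [ 0.6041 -0.0277  0.3445] [ 0.5805 -0.0506  0.3258] cam dir [0.65 0.26 0.71]
shaft 789 0.0 [ 0.6276888  -0.24624312]
```

Call:
play_rows(targets=[{"grip": 255,"linear": [0,0,0],"delta_rot": [0,0,0]}])

```text
time: 3.5
ee_pos: [0.4729, 0.1703, 0.4002]
tcp_rot: [180.0, 0.0, -176.7]
wrist_force: [-0.2, 0.2, 0.5]
opening: -0.0001
grasp_force: 0.0
```

Call:
play_rows(targets=[{"grip": 255,"linear": [4,-4,0],"delta_rot": [0,0,-0.03]},{"grip": 255,"linear": [7,-8,0],"delta_rot": [0,0,-0.058]},{"grip": 255,"linear": [10,-12,0],"delta_rot": [0,0,-0.058]},{"grip": 255,"linear": [13,-16,0],"delta_rot": [0,0,-0.058]},{"grip": 255,"linear": [15.8,-20.7,0],"delta_rot": [0,0,-0.058]},{"grip": 255,"linear": [15.8,-20.7,0],"delta_rot": [0,0,-0.058]},{"grip": 255,"linear": [15.8,-20.7,-3],"delta_rot": [0,0,-0.058]},{"grip": 255,"linear": [15.8,-20.7,-6],"delta_rot": [0,0,-0.058]},{"grip": 255,"linear": [15.8,-20.7,-7.9],"delta_rot": [0,0,-0.058]},{"grip": 255,"linear": [15.8,-20.7,-7.9],"delta_rot": [0,0,-0.058]}])

```text
time: 4.5
ee_pos: [0.6302, -0.0369, 0.318]
tcp_rot: [180.0, -0.3, 179.9]
wrist_force: [-0.2, -0.0, -0.6]
opening: -0.0001
grasp_force: 0.0
```

Run:
```python
from h import *
o=bot.get_obs();print(o['q'].round(1),o['ee_pos'].round(4),o['wrist_force'].round(2))
a=bot.camera("scene");b=bot.camera("top")
A=cv2.resize(a["color"][130:270,200:360],None,fx=2.5,fy=2.5);B=cv2.resize(b["color"][120:260,280:440],None,fx=2.5,fy=2.5)
cv2.imwrite("pics/a1.png",np.hstack([A,B])[:,:,::-1])
```

```text
[ -3.4  21.1  39.3 108.4   0.   -3.3] [ 0.6302 -0.0369  0.318 ] [-0.22 -0.02 -0.61]
```

View pics/a1.png

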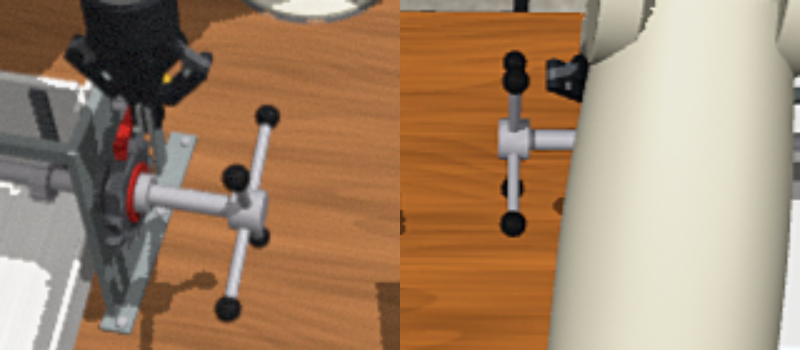

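Call:
play_rows(targets=[{"grip": 255,"linear": [-0.8,0,0.3],"delta_rot": [0,0,0]},{"grip": 255,"linear": [-1.5,0,0.4],"delta_rot": [0,0,0]},{"grip": 255,"linear": [-2.2,0,0.4],"delta_rot": [0,0,0]},{"grip": 255,"linear": [-2.9,0,0.4],"delta_rot": [0,0,0]},{"grip": 255,"linear": [-3.6,0,0.4],"delta_rot": [0,0,0]},{"grip": 255,"linear": [-4.3,0,0.4],"delta_rot": [0,0,0]},{"grip": 255,"linear": [-5.0,0,0.4],"delta_rot": [0,0,0]}])

```text
time: 5.3
ee_pos: [0.5802, -0.0369, 0.325]
tcp_rot: [180.0, -0.0, 180.0]
wrist_force: [0.4, 0.2, -0.6]
opening: -0.0
grasp_force: 0.2
```

Call:
play_rows(targets=[{"grip": 255,"linear": [-0.7,0,0],"delta_rot": [0,0,0]},{"grip": 255,"linear": [-1.4,0,0],"delta_rot": [0,0,0]},{"grip": 255,"linear": [-2.1,0,0],"delta_rot": [0,0,0]},{"grip": 255,"linear": [-2.1,0,0],"delta_rot": [0,0,0]}])

```text
time: 5.7
ee_pos: [0.5591, -0.0369, 0.3256]
tcp_rot: [-180.0, 0.0, 179.9]
wrist_force: [-0.9, -0.1, 0.3]
opening: 0.0001
grasp_force: 0.0
```

```bash
cat > look.py <<'E'
import sys
from h import *
o=bot.get_obs();print(o['time'],o['q'].round(1),o['ee_pos'].round(4),o['wrist_force'].round(2))
a=bot.camera("scene");b=bot.camera("top")
A=cv2.resize(a["color"][130:270,200:360],None,fx=2.5,fy=2.5);B=cv2.resize(b["color"][120:260,280:440],None,fx=2.5,fy=2.5)
cv2.imwrite(f"pics/{sys.argv[1]}.png",np.hstack([A,B])[:,:,::-1])
E
python3 look.py a2
```

```text
5.7 [ -3.8  10.   26.4 106.4  -0.   -3.7] [ 0.5591 -0.0369  0.3256] [-0.92 -0.09  0.33]
```

View pics/a2.png

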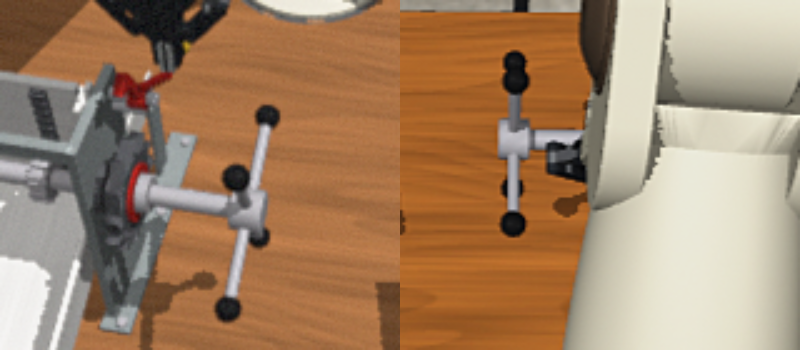

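Call:
play_rows(targets=[{"grip": 255,"linear": [-0.3,0,0],"delta_rot": [0,0,0]},{"grip": 255,"linear": [-0.4,0,0],"delta_rot": [0,0,0]},{"grip": 255,"linear": [0.2,0,0],"delta_rot": [0,0,0]},{"grip": 255,"linear": [0.4,0,0],"delta_rot": [0,0,0]},{"grip": 255,"linear": [0.4,0,2],"delta_rot": [0,0,0]},{"grip": 255,"linear": [0.4,0,5],"delta_rot": [0,0,0]},{"grip": 255,"linear": [-1,3,7],"delta_rot": [0,0,0]},{"grip": 255,"linear": [-2,6,7],"delta_rot": [0,0,0]},{"grip": 255,"linear": [-3.2,8.5,7],"delta_rot": [0,0,0]},{"grip": 255,"linear": [-3.2,8.5,7],"delta_rot": [0,0,0]}])

```text
time: 6.8
ee_pos: [0.5273, 0.0504, 0.3958]
tcp_rot: [180.0, 0.0, -179.9]
wrist_force: [-0.5, 0.9, 0.1]
opening: -0.0003
grasp_force: 0.0
```

```bash
python3 look.py a3; python3 fit.py
```

```text
6.8 [  5.4  10.2  35.1 114.9   0.    5.3] [0.5273 0.0504 0.3958] [-0.47  0.9   0.06]
scene yellow [270.01869159 146.25233645] 107
top yellow [258. 124.] 1
15 star_hub [298.9 212.7] [0.  2.1]
15 top_knob [293.5 200.1] [0.3 0.9]
15 pawl_pivot [268.6 170.5] [0.8 0.5]
15 pawl_knob [270.  146.3] [-3.4  8.3]
16 near_knob [421.  189.8] [-97.5  18.8]
16 pawl_knob [258. 124.] [106.3  64. ]
chute [ 0.6154 -0.2519  0.    ]
star_hub [0.6257 0.0479 0.205 ]
top_knob [0.6585 0.0467 0.2995]
near_knob [0.5313 0.0511 0.2378]
far [0.7201 0.0446 0.1722]
pawl_pivot [ 0.5607 -0.0379  0.277 ]
pawl_knob [ 0.5647 -0.0381  0.3369]
plate [ 0.6205 -0.103   0.295 ]
x y yaw ratchet pawl [ 0.6154 -0.2519 -0.0344  0.0147  0.4572]
```

View pics/a3.png

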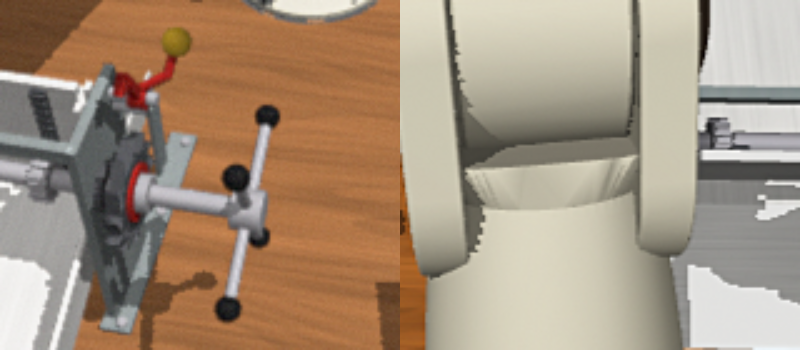

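Run:
```python
from h import *
c=bot.camera("scene")
for pw in(0,.9,1.0,1.1):
    b=np.radians(30)-pw; print(pw,proj(c,[.560+.06*np.sin(b),-.040,.277+.06*np.cos(b)]).round(1))
```

```text
0 [263.2 164.6]
0.9 [269.  147.9]
1.0 [269.7 147.1]
1.1 [270.4 146.5]
```

Call:
play_rows(targets=[{"grip": 255,"linear": [0,0,-4],"delta_rot": [0,0,0]},{"grip": 255,"linear": [0,0,-8],"delta_rot": [0,0,0]},{"grip": 255,"linear": [0,0,-12],"delta_rot": [0,0,0]},{"grip": 255,"linear": [0,0,-13.5],"delta_rot": [0,0,0]},{"grip": 255,"linear": [0,0,-14],"delta_rot": [0,0,0]},{"grip": 255,"linear": [0,0,-14.5],"delta_rot": [0,0,0]},{"grip": 255,"linear": [0,0,-15],"delta_rot": [0,0,0]},{"grip": 255,"linear": [0,0,-15.5],"delta_rot": [0,0,0]},{"grip": 255,"linear": [0,0,-16],"delta_rot": [0,0,0]}])

```text
time: 8.45
ee_pos: [0.5283, 0.0482, 0.2369]
tcp_rot: [180.0, 0.1, 180.0]
wrist_force: [-3.4, -0.5, 4.1]
opening: -0.0001
grasp_force: 2.3
```

Call:
play_rows(targets=[{"grip": 255,"linear": [0,0,-0.5],"delta_rot": [0,0,0]},{"grip": 255,"linear": [0,0,-1],"delta_rot": [0,0,0]},{"grip": 255,"linear": [0,0,-1.5],"delta_rot": [0,0,0]},{"grip": 255,"linear": [0,0,-2],"delta_rot": [0,0,0]},{"grip": 255,"linear": [0,0,-2.5],"delta_rot": [0,0,0]},{"grip": 255,"linear": [0,0,-2.9],"delta_rot": [0,0,0]},{"grip": 255,"linear": [0,0,-3.2],"delta_rot": [0,0,0]},{"grip": 255,"linear": [0,0,-3.2],"delta_rot": [0,0,0]}])

```text
time: 9.25
ee_pos: [0.5281, 0.0481, 0.2025]
tcp_rot: [-180.0, -0.0, 180.0]
wrist_force: [0.9, 0.6, -0.3]
opening: -0.0002
grasp_force: 0.0
```

```bash
python3 look.py a4
```

```text
9.25 [ 5.2  1.8  3.5 91.8 -0.   5.2] [0.5281 0.0481 0.2025] [ 0.86  0.58 -0.26]
```

View pics/a4.png

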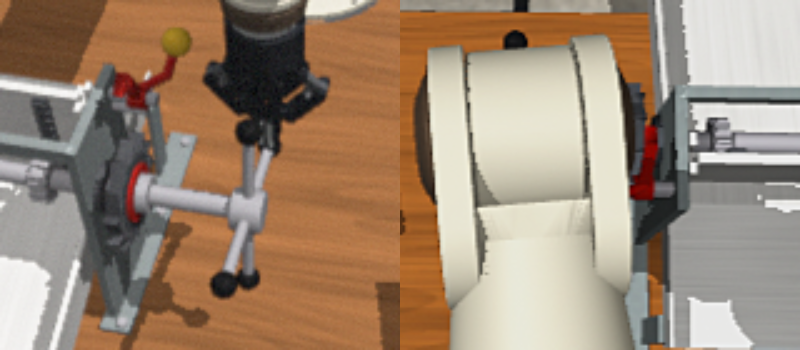

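Call:
play_rows(targets=[{"grip": 255,"linear": [0,0,1],"delta_rot": [0,0,0]},{"grip": 255,"linear": [-0.5,0,4],"delta_rot": [0,0,0]},{"grip": 255,"linear": [-1,0,8],"delta_rot": [0,0,0]},{"grip": 255,"linear": [-2,0,12],"delta_rot": [0,0,0]},{"grip": 255,"linear": [-4,0,16],"delta_rot": [0,0,0]},{"grip": 255,"linear": [-7,0,19.5],"delta_rot": [0,0,0]},{"grip": 255,"linear": [-10,-3,19.5],"delta_rot": [0,0,0]},{"grip": 255,"linear": [-12,-6,19.5],"delta_rot": [0,0,0]},{"grip": 255,"linear": [-12,-8.8,19.5],"delta_rot": [0,0,0]},{"grip": 255,"linear": [-12,-8.8,19.5],"delta_rot": [0,0,0]}])

```text
time: 10.35
ee_pos: [0.4074, -0.042, 0.3994]
tcp_rot: [-180.0, 0.1, 179.8]
wrist_force: [-0.2, 0.9, 0.5]
opening: 0.0002
grasp_force: 0.0
```

```bash
cat > ang.py <<'E'
from h import *
from scipy.optimize import least_squares
o=bot.get_obs();print(o['time'],o['ee_pos'].round(4))
# star pose and angle from black blobs in both views
cs=[bot.camera("scene"),bot.camera("top")]; H=np.array([.622,.048,.205])
def balls(w,h): return [h+.1*np.array([np.sin(t),0,np.cos(t)]) for t in np.radians(20)-w+np.arange(4)*np.pi/2]
best=None
P=[]
for c in cs:
    m=cv2.inRange(c["color"],(0,0,0),(60,60,60)); u=cv2.connectedComponentsWithStats(m); P.append([q for q,s in zip(u[3][1:],u[2][1:]) if 15<s[4]<200])
for w0 in np.arange(-.1,.8,.02):
    e=[];
    for i,c in enumerate(cs):
        for k,b in enumerate(balls(w0,H)):
            d=min(np.hypot(*(proj(c,b)-q)) for q in P[i]); e.append(min(d,6))
    if best is None or sum(e)<best[0]: best=(sum(e),w0,np.round(e,1))
print(best)
w0=best[1]; obs=[]
for i,c in enumerate(cs):
    for k,b in enumerate(balls(w0,H)):
        d=[np.hypot(*(proj(c,b)-q)) for q in P[i]]
        if min(d)<6: obs.append((c,k,P[i][int(np.argmin(d))]))
f=lambda p:np.concatenate([proj(c,balls(p[3],p[:3])[k])-q for c,k,q in obs]+[(p[:3]-H)/.002])
s=least_squares(f,np.r_[H,w0],loss="soft_l1"); print("hub",s.x[:3].round(4),"w",s.x[3].round(3),len(obs),s.fun.round(1))
E
python3 ang.py
```

```text
10.35 [ 0.4074 -0.042   0.3994]
(np.float64(26.43551754191157), np.float64(0.5000000000000001), array([3.2, 3.1, 6. , 6. , 0.6, 1. , 6. , 0.5]))
hub [0.6228 0.0488 0.2051] w 0.505 5 [-2.6 -1.3 -2.7  1.2 -0.7  0.3 -0.8  0.5 -0.4  0.2  0.4  0.4  0.1]
```

Call:
play_rows(targets=[{"grip": 255,"linear": [3,0.2,-3],"delta_rot": [0,0,0]},{"grip": 255,"linear": [6,0.2,-6],"delta_rot": [0,0,0]},{"grip": 255,"linear": [7.4,0.2,-7.7],"delta_rot": [0,0,0]},{"grip": 255,"linear": [8.4,0.2,-7.7],"delta_rot": [0,0,0]},{"grip": 255,"linear": [9.2,0.2,-7.7],"delta_rot": [0,0,0]},{"grip": 255,"linear": [10,0.2,-7.7],"delta_rot": [0,0,0]},{"grip": 255,"linear": [10.7,0.2,-7.7],"delta_rot": [0,0,0]},{"grip": 255,"linear": [11.4,0.2,-7.7],"delta_rot": [0,0,0]},{"grip": 255,"linear": [12.1,0.2,-7.7],"delta_rot": [0,0,0]},{"grip": 255,"linear": [12.8,0.2,-7.7],"delta_rot": [0,0,0]}])

```text
time: 11.45
ee_pos: [0.5366, -0.038, 0.3213]
tcp_rot: [-180.0, 0.0, 179.9]
wrist_force: [-0.3, 0.4, 0.2]
opening: 0.0006
grasp_force: 0.0
```

Call:
play_rows(targets=[{"grip": 255,"linear": [0.2,0,0],"delta_rot": [0,0,0]},{"grip": 255,"linear": [0.2,0,0],"delta_rot": [0,0,0]},{"grip": 255,"linear": [-1,0,0],"delta_rot": [0,0,0]},{"grip": 255,"linear": [-4,0,2],"delta_rot": [0,0,0]},{"grip": 255,"linear": [-8,0,5],"delta_rot": [0,0,0]},{"grip": 255,"linear": [-12,0,8],"delta_rot": [0,0,0]},{"grip": 255,"linear": [-15,4,8],"delta_rot": [0,0,0]},{"grip": 255,"linear": [-18,8,8],"delta_rot": [0,0,0]},{"grip": 255,"linear": [-20,12,8],"delta_rot": [0,0,0]},{"grip": 255,"linear": [-20,16,8],"delta_rot": [0,0,0]}])

```text
time: 12.45
ee_pos: [0.3333, 0.1227, 0.4028]
tcp_rot: [179.9, 0.2, 179.9]
wrist_force: [1.1, -0.1, 0.3]
opening: -0.0001
grasp_force: 0.0
```

```bash
python3 look.py a5; python3 ang.py; python3 fit.py
```

```text
12.45 [ 20.2 -13.1  13.3 116.2  -0.   20.3] [0.3333 0.1227 0.4028] [ 1.12 -0.13  0.27]
12.55 [0.3349 0.1253 0.4012]
(np.float64(26.420051486777613), np.float64(0.5000000000000001), array([3.1, 3.3, 6. , 6. , 0.5, 1. , 6. , 0.5]))
hub [0.6228 0.0488 0.2051] w 0.507 5 [-2.5 -1.3 -2.8  1.2 -0.7  0.3 -0.8  0.5 -0.4  0.2  0.4  0.4  0. ]
scene yellow [262.976 164.2  ] 125
top yellow [364.7016129  177.25806452] 124
26 star_hub [300.6 212.2] [-1.3  1.8]
26 top_knob [437.4 270.5] [-138.1  -87.2]
26 near_knob [309.4 187. ] [-1.2  0.8]
26 pawl_pivot [267.1 168.9] [2.1 1.7]
26 pawl_knob [264.5 163.9] [-0.9  0.2]
26 pawl_knob [263.  164.2] [ 0.6 -0.1]
27 star_hub [324.9 172.7] [-0.1  2.6]
27 top_knob [328.3 173.3] [-3.1 -1.6]
27 near_knob [322.8 213.1] [1.1 0.8]
27 pawl_pivot [362.4 194.3] [-0.7  0.6]
27 pawl_knob [364.7 178.6] [-0.4 -0.5]
27 pawl_knob [364.7 177.3] [-0.4  0.8]
chute [ 0.6188 -0.2516  0.    ]
star_hub [0.623  0.0483 0.205 ]
top_knob [0.6089 0.0485 0.304 ]
near_knob [0.524  0.0497 0.191 ]
far [0.722  0.0469 0.219 ]
pawl_pivot [ 0.5597 -0.0388  0.277 ]
pawl_knob [ 0.5889 -0.0392  0.3295]
plate [ 0.6209 -0.1027  0.295 ]
x y yaw ratchet pawl [ 0.6188 -0.2516 -0.0139  0.4897  0.0168]
```

View pics/a5.png

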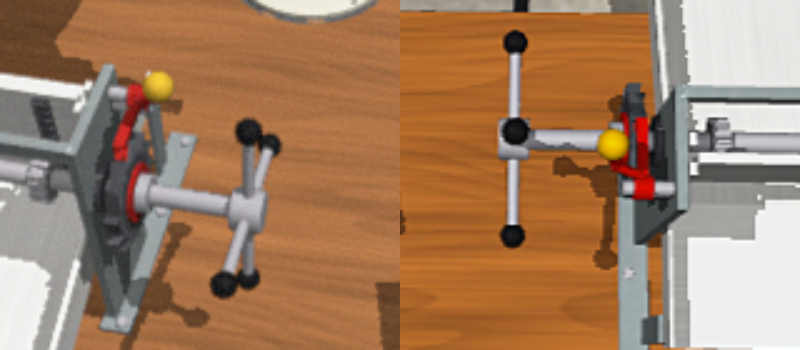

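```bash
python3 -c "
from workcell import bot;print(bot.job_done())"
```

```text
the job is handed in; nothing more can be done
None
```

The gate is down one notch: the wheel measured about 0.5 rad back, the pawl knob is back at its starting position in both camera views (so fully in the teeth), nothing was gripped, and the arm went nowhere near the loose items; handed in at about 13 s.

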